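# Fish a dropped blade washer out from behind the lapping machine's guard

### The job

A blade washer has dropped down behind the fixed guard of the lapping machine, where no hand fits. Take the telescoping hook from its stand, let it down slowly behind the washer until you feel the bench, and rake the washer along the gap and out of the open end, to lie flat on the bench about two finger-widths clear of the guard; do not lean on the hook, do not use the fingers on the washer, and leave the other parts where they are. Then hang the hook back in its stand.

Things in the scene. Friction and masses are not known exactly. Their poses are not given: they have to be found in the camera images.
- gap_mouth (a point): open end of the gap behind the guard: a point at bench level in the middle of the gap's width, fixed to the machine. Its y axis points level out of the gap onto the open bench, x from the guard across to the machine's bed, z up. The gap is 60 mm wide (x -30 to +30 mm), 285 mm long (y -285 to 0 mm), open on top and closed at its inner end by the guard's return flange
- lapper: lapping machine: green motor on a cast bed, with its guard, one fixed body. Origin 120 mm inside the mouth at bench level, axes as gap_mouth. Guard: grey sheet 4 mm thick, 130 mm high, at x -34 to -30 mm (robot's side), with a 4 mm high foot flange out to x -58. Bed 60 mm high from x +30 to +200; the motor begins at x +74 and is 171 mm high, its terminal box 200 mm, from x +110
- washer_c (a point): centre of the dropped blade washer: a plain steel ring 38 mm across, hole 14 mm, 5 mm thick, about 40 g, lying flat on the bench in the gap (z axis along its hole)
- washer: the washer itself; origin at the centre of its underside
- grip (a point): centre of the telescoping hook's black handle, an upright bar 80 mm high (this point +-40 mm), 22 mm along its x and 16 mm along its y axis (grip it across these 16 mm). Under it a steel collar, 30 mm across and 5 mm thick, underside 45 mm below this point; then a tube 10 mm across and 100 mm long, and out of it the 6 mm rod with the crook at its end. Whole hook 120 g, axes as body hook
- hook: the whole hook; origin on its axis at the collar's underside, z up. The crook is 6 mm bar bent level: from above: from the axis (0,0) over (9,-10) and (27,-10) to its tip (36,0) mm in x, y; open to +y, where it cradles the washer. How far the rod is pulled out varies and is NOT reported: crook's underside 150 to 180 mm below this origin. Friction holds the rod to about 30 N
- rest (a point): the hook's place in its fixed stand: midway between two level prongs, at their upper faces, 222 mm above the bench. Prongs 9 mm wide, 8 mm thick, 16 mm apart, along this frame's x from -24 mm (open end) to the post at +44 mm, which is no higher. The hook hangs here, tube between the prongs, collar on top, axes within 6 degrees of this frame's. Lift it 10 mm, draw it out to -x; return it likewise
- table: the bench, beige melamine top at z = 0, fixed and hard. A hook pressed on it with over 20 N scores it; let it down by feel at 10 mm/s or less, as a faster landing alone can pass 20 N
- bushing: bystander: bronze bushing standing on end, 32 mm across, 28 mm high, origin at the centre of its underside
- socket: bystander: steel spark plug socket standing on end, 25 mm across, 65 mm high, origin at the centre of its underside
- cap_a: bystander: black nylon wheel cap, a low dome 54 mm across, 17 mm high, origin at the centre of its underside
- cap_b: bystander: another such wheel cap
Things that resemble listed ones, but are neither listed nor needed, are in the scene too. What is shaped like the hook but red is not meant. There is more than one size of the part that bears rest; the job needs the smaller.

How it is judged:
By the outcome, as a careful person would: the job done as asked, in the order asked, and still so for the second after the job is handed in, with the robot touching nothing.
It also fails if it takes over 64 s, if anything falls off the work surface, if the arm or the gripper's body presses on something with over 40 N, if the wrist force passes 120 N, or if a joint passes its speed limit or range.

### The arm

A 7-joint arm with a two-finger parallel gripper is mounted at the origin on the work surface. World frame = base frame: x ahead of the robot, y to its left, z up, the work surface at z = 0. Lengths are in m, angles in rad, forces in N, time in s.
With the tool pointing down it reaches from about 0.4 to 0.85 m from the base axis. Payload 10.4 kg.
Tool frame: the origin (TCP) lies between the finger pads; the fingertips stand ahead of it and the grasp point (between the pads) lies 3 mm ahead of it (r.tips_ahead is the z of the fingertips in the tool frame, in m); z points along the fingers, y is the line along which they close (so a half turn about z gives the same grasp; the last joint's range is limited). The gripper opens to 87 mm and grips with 3 to 60 N. Pads are 19 mm wide; open, the fingers measure 117 mm over their backs; the gripper's body (75 mm by 190 mm) begins 51 mm behind the grasp point.
Start: joints at [1.215, 0.332, -0.065, 1.46, 0.022, 1.35, -0.088], TCP at [0.204, -0.591, 0.245] pointing down, gripper open.
Joint ranges: [-2.6, 2.6], [-0.5, 2.12], [-1.47, 1.34], [0.16, 2.42], [-1.27, 4.41], [0.06, 2.06], [-2.6, 2.6]. Speed limits (rad/s): [2.22, 2.22, 2.79, 2.79, 3.14, 3.14, 3.14].

### API

Orientations are given as a unit quaternion [x, y, z, w].
In Python, from bench import telemetry, camera, get_calibration, r gives the robot as it stands.
- The arm moves only by the tool drive_tool, never from a script. Its argument "series" is one flat list of numbers, 7 for each row, row after row: the turn, a rotation vector about the tool's x, y, z in units of 5 degrees (1.0 is 5 degrees), then the shift along the tool's x, y, z in units of 40 mm (1.0 is 40 mm), then the opening, from -1 (shut) to 1 (fully open). A call has 1 to 10 rows; each row is the pose to reach, as a shift and turn from the pose commanded when the call began, along the tool's axes at that moment; what a row does not reach only later rows make up. A row lasts 1/12 s, in which the tool goes at most 41.7 mm and 7.16 degrees, less where a joint would pass 70% of its speed; a pose out of reach is approached as far as the arm can. A call with a gripper value outside its range is refused whole. The fingers move at their own pace and stop on an object; "grip_force" is the grip in N (left out, the last holds). Time passes only in rows, so rows that repeat a pose let the fingers close. It gives the time, the measured TCP pose, the force, the opening and the grip force at its end, in the units of the state.
- telemetry.read_state(): the state, without advancing time (a new reading comes with each control period).
- camera(name): name is "scene" or "side" or "wrist"; returns the picture (400x640x3 uint8, red, green, blue); there is no depth.
- get_calibration(name): a dict with "fovy" (degrees; the focal length in pixels is half the picture's height over the tangent of half this angle, whatever the lens; pixels are square), "cx", "cy" (the principal point, pixels), "xyz" and "rotation" of the camera in the world. Camera axes: x right, y up, looking along -z (the intrinsics and any distortion apply to the point x, -y, -z); pixel columns grow to the right and rows downward; lengths in m; the calibration is good to about 2 mm. A picture is of the moment at which its call begins: read the wrist's pose just before it. get_calibration takes no time and is no camera call; for the wrist camera it gives the pose at the moment of the call.
- r.close_job(): hands the job in; it is judged then, once.
The state is a dict: "time": time; "joint_positions": joint angles; "joint_vel": joint speeds; "joint_torque": joint torques, N m; "ee_pos": TCP position; "eef_rot": TCP orientation; "ft_force": force on the tool from outside, world axes, zero at the start; "torque": the same for the moment, N m; "width": finger opening in m; "grip_force": force on a finger pad.
Only numpy, scipy, OpenCV 4.12 (cv2) and the standard library are available. Lean on these libraries where they do the work, as an engineer would, in place of code of your own. Each camera call takes 0.05 s, during which the arm holds its last target. There are 200 camera calls.

## Working session

There is one attempt and no reset: what is moved stays moved. The work goes in short steps, Python scripts to look and compute and a tool call to move; the robot and the scene stay as the last step left them, time stands still between calls to the robot, and variables do not carry over. Pictures are saved under pics/ and viewed, at most 13 in all, crops included, and the job is handed in when it is done.

Besides the shell and the picture viewer there is one more tool, called after "Emit:" by a JSON object that holds its "fn" and its "kwargs". drive_tool: Moves the arm, as the interface text tells. Its arguments: {"type":"object","properties":{"series":{"type":"array"},"grip_force":{"type":"number"}},"required":["series"]}

```bash
mkdir -p pics; ls
python3 - <<'E'
from bench import telemetry,camera,get_calibration,r
import cv2,numpy as np
for n in("scene","side","wrist"):
    c=get_calibration(n); print(n,c)
    im=camera(n); cv2.imwrite(f"pics/{n}0.png",im[:,:,::-1])
s=telemetry.read_state(); print(s); print(r.tips_ahead)
a=cv2.imread("pics/scene0.png");b=cv2.imread("pics/side0.png")
E
```

```text
pics
scene {'fovy': 44.347489954796515, 'cx': 316.5949241611898, 'cy': 191.70360540156162, 'xyz': array([ 1.3025434 , -0.49966803,  1.02800275]), 'rotation': array([0.37291149, 0.19141015, 0.40637751, 0.81188453])}
side {'fovy': 48.18720066020927, 'cx': 324.1545622676798, 'cy': 199.72529931728485, 'xyz': array([-0.19664244,  0.86264128,  1.12219095]), 'rotation': array([-0.14549045,  0.37898187,  0.85119668, -0.33267024])}
wrist {'fovy': 58.30069651846104, 'cx': 312.94996075877435, 'cy': 199.92738446457108, 'xyz': array([ 0.26791533, -0.56707725,  0.38416057]), 'rotation': array([-0.10286299,  0.07333302, -0.57547469,  0.80800393])}
{'time': 0.15, 'joint_positions': array([ 1.21537119,  0.33269773, -0.06470208,  1.46073287,  0.02157279,
        1.34987878, -0.08846814]), 'joint_vel': array([-5.14915088e-05, -2.34070004e-03, -6.93467814e-04, -2.09814661e-03,
       -1.50180447e-03,  3.31801986e-04,  6.56354690e-05]), 'joint_torque': array([ 5.25600499e-04, -6.23635411e+01,  2.44755921e-02, -3.90144646e+01,
       -6.13954780e-02,  3.72323021e-02,  1.58200619e-04]), 'ee_pos': array([ 0.20412335, -0.5904549 ,  0.24396219]), 'eef_rot': array([ 9.86181544e-01,  1.65667440e-01, -9.25670120e-05, -5.03089850e-04]), 'ft_force': array([ 0.19036875,  0.33500474, -0.693836  ]), 'torque': array([-0.05539404, -0.00544281, -0.02167965]), 'grip_force': 0.0, 'width': 0.08708481571461216}
0.022
```

View pics/scene0.png

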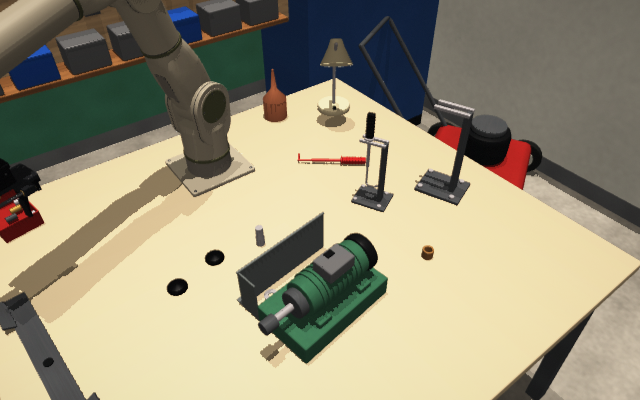

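View pics/side0.png

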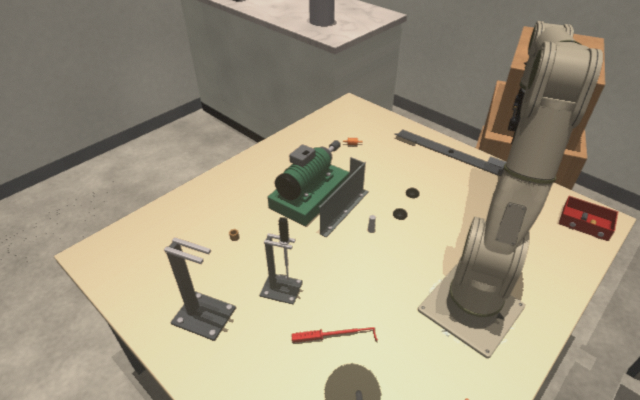

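Scene: hook with black handle at (370,125) hangs in the smaller stand (375,200). The larger stand is empty at (443,185) and the red lookalike lies at (335,160), so neither is wanted. The machine and guard are at (240–385, 215–360). Enlarging to confirm.

```bash
cat > h.py <<'E'
import numpy as np,cv2
from scipy.spatial.transform import Rotation as R
from bench import telemetry,camera,get_calibration,r
def cam(n):
    c=get_calibration(n); f=200/np.tan(np.radians(c['fovy'])/2)
    return f,c['cx'],c['cy'],np.array(c['xyz']),R.from_quat(c['rotation']).as_matrix()
def ray(n,u,v,C=None):
    f,cx,cy,p,M=C or cam(n); d=M@np.array([(u-cx)/f,-(v-cy)/f,-1]); return p,d/np.linalg.norm(d)
def onz(n,u,v,z,C=None):
    p,d=ray(n,u,v,C); return p+d*(z-p[2])/d[2]
def proj(n,X,C=None):
    f,cx,cy,p,M=C or cam(n); q=M.T@(np.array(X)-p); return np.array([cx+f*q[0]/-q[2],cy-f*q[1]/-q[2]])
def tri(n1,a,n2,b):
    p,d=ray(n1,*a);q,e=ray(n2,*b)
    t=np.linalg.lstsq(np.c_[d,-e],q-p,rcond=None)[0]; A=p+t[0]*d;B=q+t[1]*e
    return (A+B)/2,np.linalg.norm(A-B)
E
python3 - <<'E'
import cv2,numpy as np
s=cv2.imread("pics/scene0.png");d=cv2.imread("pics/side0.png")
def c(i,x,y,w,h,k=4): return cv2.resize(i[y:y+h,x:x+w],None,fx=k,fy=k,interpolation=cv2.INTER_CUBIC)
top=np.hstack([c(s,228,200,100,150),c(s,340,105,100,150)])
cv2.imwrite("pics/c1.png",top)
b=np.hstack([c(d,260,140,120,100),c(d,250,205,80,100)])
cv2.imwrite("pics/c2.png",b)
E
```

```text
(no output)
```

View pics/c1.png

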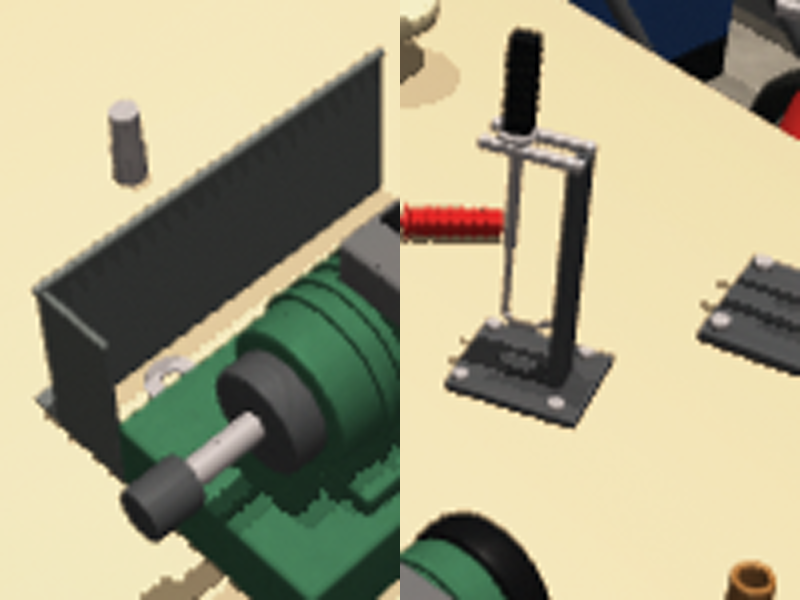

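View pics/c2.png

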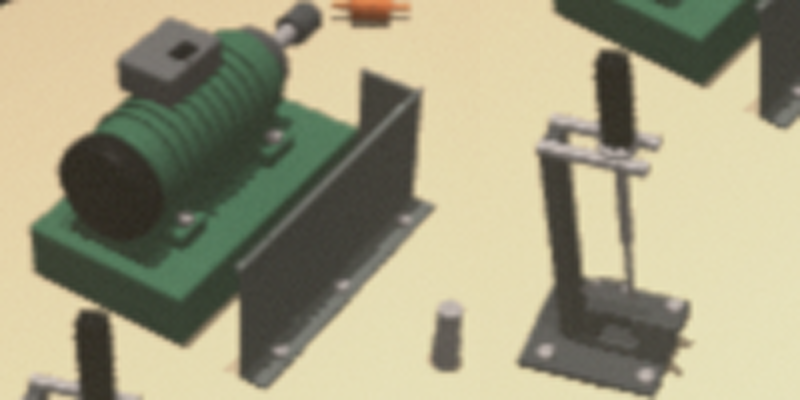

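Run:
```python
from h import *
np.set_printoptions(precision=4,suppress=True)
S=lambda x,y:(228+x/4,200+y/4); S2=lambda x,y:(340+(x-400)/4,105+y/4)
D=lambda x,y:(260+x/4,140+y/4); D2=lambda x,y:(250+(x-480)/4,205+y/4)
for n,a,b in [("inner top",S(38,290),D(420,92)),("flange bedend top",S(105,345),D(362,70)),("mouth top",S(381,52),D(240,268)),("mouth bot",S(381,190),D(240,375)),
 ("handle top",S2(525,32),D2(612,52)),("handle bot",S2(518,130),D2(618,145)),("prongs tipA",S2(483,145),D2(655,142)),("tipB",S2(497,126),D2(645,168)),("tipA'",S2(483,145),D2(645,168))]:
    print(n,*tri("scene",a,"side",b), onz("scene",*a,.13),onz("side",*b,.13))
print("washer",onz("scene",*S(167,377),.005))
for p in [(483,145),(497,126),(585,160),(592,150)]: print("prong sc",onz("scene",*S2(*p),.222))
for p in [(655,142),(645,168),(555,122),(545,148)]: print("prong sd",onz("side",*D2(*p),.222))
for z in(.042,.057,.072): print("crook",z,onz("scene",*S2(505,318),z),onz("scene",*S2(545,322),z))
for n,p in [("bush",(428,258)),("sock",(260,244)),("capA",(177,288)),("capB",(214,259))]: print(n,onz("scene",*p,0))
print(telemetry.read_state()['ee_pos'],R.from_quat(telemetry.read_state()['eef_rot']).as_matrix())
```

```text
inner top [ 0.5725 -0.201   0.1258] 0.0010557331231564248 [ 0.5763 -0.202   0.13  ] [ 0.5691 -0.1971  0.13  ]
flange bedend top [ 0.6325 -0.1904  0.1263] 0.00044185896894976157 [ 0.6354 -0.1915  0.13  ] [ 0.6293 -0.1866  0.13  ]
mouth top [0.5314 0.0855 0.1279] 0.002413077026534588 [0.5341 0.085  0.13  ] [0.5291 0.0862 0.13  ]
mouth bot [ 0.5347  0.0829 -0.0026] 0.003046248178287628 [0.6344 0.0088 0.13  ] [0.4476 0.1737 0.13  ]
handle top [0.4414 0.3219 0.3079] 0.0014217621565339818 [0.2292 0.5256 0.13  ] [0.5802 0.2031 0.13  ]
handle bot [0.4389 0.325  0.2234] 0.0008984263849362205 [0.3389 0.4212 0.13  ] [0.5046 0.2687 0.13  ]
prongs tipA [0.4285 0.3008 0.2148] 0.0013813157735047912 [0.3379 0.3848 0.13  ] [0.4864 0.2478 0.13  ]
tipB [0.4165 0.3233 0.2156] 0.0031853468936221883 [0.3242 0.4114 0.13  ] [0.4732 0.2711 0.13  ]
tipA' [0.4205 0.3134 0.2049] 0.006369634458784559 [0.3379 0.3848 0.13  ] [0.4732 0.2711 0.13  ]
washer [ 0.5891 -0.1301  0.005 ]
prong sc [0.4368 0.2942 0.222 ]
prong sc [0.4245 0.3181 0.222 ]
prong sc [0.4949 0.3397 0.222 ]
prong sc [0.4887 0.3522 0.222 ]
prong sd [0.4231 0.3048 0.222 ]
prong sd [0.4111 0.326  0.222 ]
prong sd [0.4869 0.3385 0.222 ]
prong sd [0.4739 0.3594 0.222 ]
crook 0.042 [0.4356 0.3298 0.042 ] [0.4583 0.3516 0.042 ]
crook 0.057 [0.4488 0.3172 0.057 ] [0.4711 0.3387 0.057 ]
crook 0.072 [0.462  0.3046 0.072 ] [0.484  0.3257 0.072 ]
bush [0.7448 0.291  0.    ]
sock [ 0.4173 -0.0544  0.    ]
capA [ 0.4214 -0.3126  0.    ]
capB [ 0.389  -0.1871  0.    ]
[ 0.2041 -0.5905  0.244 ] [[ 0.9451  0.3268 -0.0003]
 [ 0.3268 -0.9451  0.001 ]
 [-0.     -0.001  -1.    ]]
```

Scene crop: the washer shows at (270,294), close to the return flange at (237–258, 273–290). The mouth is at the far end, (323,213). The hook in the smaller stand has its handle at (371,113)–(369,137), prong tips at (361,141)/(364,136) and crook at (366,184). It is black-handled and on the smaller stand, so it is the one meant. Next I look from above with the wrist camera.

```bash
cat >> h.py <<'E'
def go(pos,yaw,p0=None,q0=None):
    """row (turn, shift) from the present pose to pos with tool z down and tool x at yaw (deg)"""
    s=telemetry.read_state(); p0=s['ee_pos'] if p0 is None else np.array(p0); M=R.from_quat(s['eef_rot'] if q0 is None else q0).as_matrix()
    c,n=np.cos(np.radians(yaw)),np.sin(np.radians(yaw)); T=np.array([[c,n,0],[n,-c,0],[0,0,-1.]])
    rv=np.degrees(R.from_matrix(M.T@T).as_rotvec())/5; sh=M.T@(np.array(pos)-p0)/.04
    print("row",np.round(rv,2),np.round(sh,3),"rows>=",np.ceil(max(np.linalg.norm(sh)*.04/.0417,np.linalg.norm(rv)*5/7.16)))
E
python3 - <<'E'
from h import *
s=telemetry.read_state();f,cx,cy,p,M=cam("wrist");T=R.from_quat(s['eef_rot']).as_matrix()
print("cam in tool",T.T@(p-s['ee_pos']),"look",T.T@M@[0,0,-1],"right",T.T@M@[1,0,0])
go([.50,-.10,.45],8.3)
E
```

```text
cam in tool [ 0.06792867 -0.00136787 -0.14031017] look [-0.25060236  0.00111485  0.96808947] right [ 1.51850066e-04  9.99999370e-01 -1.11229211e-03]
row [-0.01  0.    2.15] [10.997 -9.177 -5.142] rows>= 15.0
```

Emit:
{"fn": "drive_tool", "kwargs": {"series": [0,0,0.5,1.5,-1.2,-1.5,1,0,0,0.8,2.4,-1.9,-2.3,1,0,0,1,3.2,-2.6,-3,1,0,0,1.2,4,-3.3,-3.7,1,0,0,1.4,4.8,-4,-4.4,1,0,0,1.6,5.6,-4.7,-5,1,0,0,1.8,6.4,-5.4,-5.1,1,0,0,2,7.2,-6.1,-5.1,1,0,0,2.1,8,-6.8,-5.1,1,0,0,2.15,8.8,-7.4,-5.1,1]}}

```text
time: 0.98
ee_pos: [0.391, -0.2765, 0.4348]
eef_rot: [0.997, 0.072, 0.0, 0.001]
ft_force: [1.0, -0.5, -1.3]
width: 0.0871
grip_force: 0.0
```

Run:
```python
from h import *
s=telemetry.read_state();print(s['time'],s['ee_pos'],s['joint_positions'])
go([.51,-.10,.45],8.3)
```

```text
0.9833 [ 0.39100212 -0.27652704  0.43479242] [ 0.84922631 -0.00747846 -0.32458767  1.4595932  -0.00186894  1.68767795
 -0.90226597]
row [ 0.01 -0.01 -0.01] [ 3.578 -3.94  -0.382] rows>= 6.0
```

Emit:
{"fn": "drive_tool", "kwargs": {"series": [0,0,0,1,-1,-0.3,1,0,0,0,2,-2,-0.3,1,0,0,0,2.7,-3,-0.3,1,0,0,0,2.7,-3.5,-0.3,1,0,0,0,2.7,-3.5,-0.3,1,0,0,0,2.7,-3.5,-0.3,1,0,0,0,2.7,-3.5,-0.3,1]}}

```text
time: 1.57
ee_pos: [0.4772, -0.1236, 0.4455]
eef_rot: [0.997, 0.073, -0.0, 0.0]
ft_force: [0.1, -0.5, 0.3]
width: 0.0876
grip_force: 0.0
```

Run:
```python
from h import *
s=telemetry.read_state();print(s['time'],s['ee_pos'])
C=cam("wrist");im=camera("wrist");cv2.imwrite("pics/w1.png",im[:,:,::-1])
import pickle;pickle.dump(C,open("w1.pkl","wb"))
```

```text
1.5667 [ 0.47720866 -0.1235625   0.44550425]
```

View pics/w1.png

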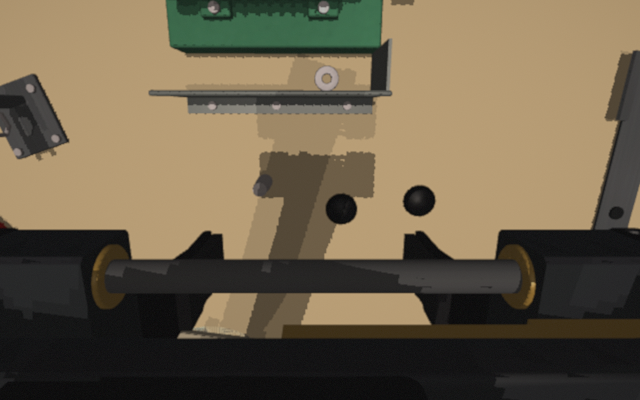

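Wrist view: the washer lies clear at (326,78). The guard's top edge runs (150,93)–(391,93), with the return flange at the right (388,40–90). The small stand's base is at (30,115) at the left.

Run:
```python
from h import *
import pickle
np.set_printoptions(precision=4,suppress=True)
C=pickle.load(open("w1.pkl","rb"));im=cv2.imread("pics/w1.png")
g=cv2.cvtColor(im,cv2.COLOR_BGR2HSV)
m=((g[...,1]<50)&(g[...,2]>130)).astype(np.uint8);m[:62]=0;m[89:]=0
n,l,st,ce=cv2.connectedComponentsWithStats(m);k=[(st[i],ce[i]) for i in range(1,n) if st[i][4]>40];print(k)
ys,xs=np.where(m);(c,rad)=cv2.minEnclosingCircle(np.c_[xs,ys].astype(np.float32));print(c,rad)
w=onz(0,*c,.005,C);print("washer",w)
for u,v in [(150,93),(391,93.5),(391,40)]: print(onz(0,u,v,.13,C))
# bed front bottom/top edges, by green mask columns
gm=(g[...,0]>45)&(g[...,0]<85)&(g[...,1]>60)
for u in(190,280,370): 
    v=np.where(gm[:75,u])[0].max(); print("bed edge col",u,v,onz(0,u,v+.5,.0,C),onz(0,u,v+.5,.06,C))
x,y=np.where(gm[45,:])[0][[0,-1]];print("bed cols",x,y,onz(0,x,45,.06,C),onz(0,y,45,.06,C))
row=g[93,:,2];print(row[144:156],row[384:398])
col=g[:,270,2];print(col[85:115])
```

```text
[(array([387,  62,   4,  27,  54], dtype=int32), array([388.6111,  75.    ])), (array([315,  66,  24,  23, 370], dtype=int32), array([326.1432,  77.4027]))]
(208.5, 75.0) 181.96507263183594
washer [0.5678 0.0523 0.005 ]
[0.5314 0.0858 0.13  ]
[ 0.5739 -0.2048  0.13  ]
[ 0.6332 -0.1927  0.13  ]
bed edge col 190 51 [0.5978 0.0841 0.    ] [0.5922 0.064  0.06  ]
bed edge col 280 52 [ 0.6165 -0.0516  0.    ] [ 0.6091 -0.0579  0.06  ]
bed edge col 370 52 [ 0.6366 -0.1874  0.    ] [ 0.6271 -0.1797  0.06  ]
bed cols 170 380 [0.5965 0.0914 0.06  ] [ 0.6385 -0.1914  0.06  ]
[182 182 183 182 143  97  96  99  99 100  98  96] [111 111 111 107 106 107  98  95 151 183 184 184 183 183]
[159 159 159 159 142 105  90 121 112  85  68  46  43  47  50  51  50  49
  52  79  96 112 120 118 120 120 120 119 122 145]
```

Run:
```python
from h import *
import pickle
C=pickle.load(open("w1.pkl","rb"));w=onz(0,326.5,77.9,.005,C);print("washer",w)
t=np.radians(8.25);d=w[:2]-[.564,.0895];print("gap xy",d@[np.cos(t),np.sin(t)],d@[-np.sin(t),np.cos(t)])
go([.371,.283,.45],29.5)
```

```text
washer [ 0.59015775 -0.12739735  0.005     ]
gap xy -0.005236119301559723 -0.21840620619189635
row [ 0.    0.01 -4.24] [ -1.151 -10.471  -0.117] rows>= 11.0
```

Emit:
{"fn": "drive_tool", "kwargs": {"series": [0,0,-0.4,-0.1,-1,-0.1,1,0,0,-0.8,-0.2,-1.9,-0.1,1,0,0,-1.2,-0.3,-2.8,-0.1,1,0,0,-1.6,-0.4,-3.7,-0.1,1,0,0,-2,-0.5,-4.6,-0.1,1,0,0,-2.4,-0.6,-5.5,-0.1,1,0,0,-2.8,-0.7,-6.4,-0.1,1,0,0,-3.2,-0.8,-7.3,-0.1,1,0,0,-3.6,-0.9,-8.2,-0.1,1,0,0,-4,-1,-9.1,-0.1,1]}}

```text
time: 2.45
ee_pos: [0.3848, 0.2303, 0.4498]
eef_rot: [0.97, 0.244, 0.0, 0.0]
ft_force: [1.1, 0.4, -0.1]
width: 0.0869
grip_force: 0.0
```

Run:
```python
from h import *
s=telemetry.read_state();print(s['time'],s['joint_positions'])
go([.371,.283,.45],29.5)
```

```text
2.45 [ 0.34391752 -0.06943256 -0.90486901  1.46464821 -0.05419519  1.71915068
 -1.64605766]
row [ 0.01 -0.01 -0.26] [ 0.319 -1.325 -0.006] rows>= 2.0
```

Emit:
{"fn": "drive_tool", "kwargs": {"series": [0,0,-0.2,0.2,-0.8,0,1,0,0,-0.2,0.3,-1.1,0,1,0,0,-0.2,0.3,-1.1,0,1,0,0,-0.2,0.3,-1.1,0,1,0,0,-0.2,0.3,-1.1,0,1,0,0,-0.2,0.3,-1.1,0,1]}}

```text
time: 2.95
ee_pos: [0.3756, 0.273, 0.4495]
eef_rot: [0.968, 0.251, -0.0, 0.0]
ft_force: [0.2, -0.7, -0.7]
width: 0.0872
grip_force: 0.0
```

Run:
```python
from h import *
s=telemetry.read_state();print(s['time'],s['ee_pos'])
C=cam("wrist");im=camera("wrist");cv2.imwrite("pics/w2.png",im[:,:,::-1])
import pickle;pickle.dump(C,open("w2.pkl","wb"))
cv2.imwrite("pics/w2c.png",cv2.resize(im[0:230,210:450,::-1],None,fx=2.5,fy=2.5,interpolation=cv2.INTER_CUBIC))
```

```text
2.95 [0.37557376 0.27301987 0.44951575]
```

View pics/w2c.png

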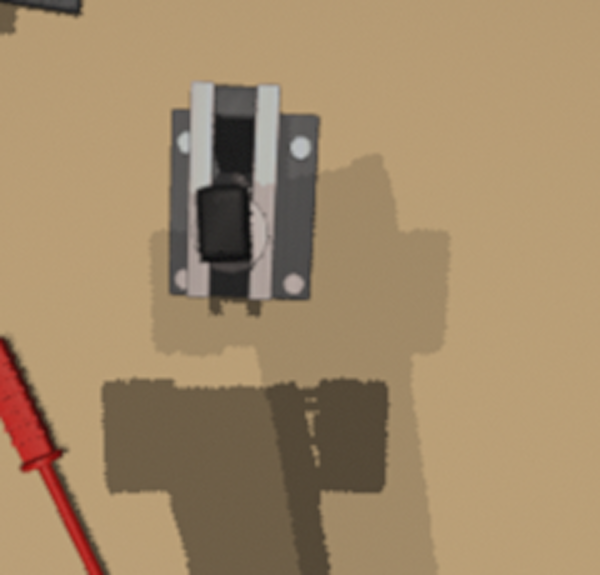

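Crop of wrist view 2: the prongs run from tips at crop (230,296) to the post end at (236,85). The handle's top face is centred at (222,223), turned about 6° against the prongs.

Run:
```python
from h import *
import pickle
np.set_printoptions(precision=4,suppress=True)
C=pickle.load(open("w2.pkl","rb"))
P=lambda x,y,z:onz(0,210+x/2.5,y/2.5,z,C)
a=P(230,296.5,.222);b=P(236,85,.222);d=(b-a)/np.linalg.norm(b-a);yaw=np.degrees(np.arctan2(d[1],d[0]))
print("tips",a,"post",b,np.linalg.norm(b-a),yaw,"rest",a+.024*d, b-.044*d)
print("prong width chk",np.linalg.norm(P(189,294,.222)-P(271,299,.222)))
h=P(222.5,223,.307);u=P(219,187,.307)-P(226,259.5,.307);print("handle",h,np.linalg.norm(u),np.degrees(np.arctan2(u[1],u[0])))
go([h[0],h[1],.36],35)
go([h[0],h[1],.28],35)
```

```text
tips [0.4196 0.3111 0.222 ] post [0.4892 0.3466 0.222 ] 0.07815266254500239 27.036781314680212 rest [0.4409 0.322  0.222 ] [0.45   0.3266 0.222 ]
prong width chk 0.03286850111980995
handle [0.4409 0.3226 0.307 ] 0.02101693816039579 34.34999706239211
row [ 0.01  0.   -1.17] [ 2.03  -0.282  2.24 ] rows>= 3.0
row [ 0.01  0.   -1.17] [ 2.03  -0.283  4.24 ] rows>= 5.0
```

Emit:
{"fn": "drive_tool", "kwargs": {"series": [0,0,-0.5,0.9,-0.1,0.5,1,0,0,-1,1.7,-0.3,1,1,0,0,-1,2,-0.3,1.8,1,0,0,-1,2,-0.3,2.2,1,0,0,-1,2,-0.3,2.2,1,0,0,-1,2,-0.3,2.2,1], "grip_force": 40}}

```text
time: 3.5
ee_pos: [0.4387, 0.3234, 0.3616]
eef_rot: [0.956, 0.294, -0.001, 0.0]
ft_force: [-0.4, 0.2, 0.8]
width: 0.0867
grip_force: 0.0
```

Run:
```python
from h import *
go([.441,.3225,.28],34.4)
```

```text
row [ 0.    0.02 -0.03] [0.038 0.051 2.039] rows>= 2.0
```

Emit:
{"fn": "drive_tool", "kwargs": {"series": [0,0,0,0,0.05,0.7,1,0,0,0,0,0.05,1.4,1,0,0,0,0,0.05,2,1,0,0,0,0,0.05,2,1,0,0,0,0,0.05,2,1,0,0,0,0,0.05,2,0,0,0,0,0,0.05,2,-0.3,0,0,0,0,0.05,2,-1,0,0,0,0,0.05,2,-1,0,0,0,0,0.05,2,-1], "grip_force": 40}}

```text
time: 4.33
ee_pos: [0.4397, 0.3228, 0.2822]
eef_rot: [0.955, 0.295, 0.0, 0.0]
ft_force: [-0.8, -0.1, 0.2]
width: 0.0617
grip_force: 0.0
```

Emit:
{"fn": "drive_tool", "kwargs": {"series": [0,0,0,0,0,0,-1,0,0,0,0,0,0,-1,0,0,0,0,0,0,-1,0,0,0,0,0,0,-1], "grip_force": 40}}

```text
time: 4.67
ee_pos: [0.4396, 0.3227, 0.2816]
eef_rot: [0.955, 0.295, -0.0, 0.0]
ft_force: [-1.1, -0.6, 0.5]
width: 0.0348
grip_force: 0.0
```

Emit:
{"fn": "drive_tool", "kwargs": {"series": [0,0,0,0,0,0,-1,0,0,0,0,0,0,-1,0,0,0,0,0,0,-1,0,0,0,0,0,0,-1,0,0,0,0,0,0,-1,0,0,0,0,0,0,-1,0,0,0,0,0,0,-1], "grip_force": 40}}

```text
time: 5.25
ee_pos: [0.4395, 0.3226, 0.2815]
eef_rot: [0.955, 0.295, -0.0, 0.0]
ft_force: [-0.1, -0.3, -1.4]
width: 0.0155
grip_force: 40.0
```

Run:
```python
from h import *
s=telemetry.read_state();print(s['time'],s['ee_pos'],s['width'],s['grip_force'],s['ft_force'])
y=np.radians(28)
p=s['ee_pos']; q=p+[0,0,.014]; o=q-[.075*np.cos(y),.075*np.sin(y),0]
go(q,34.3); go(o,34.3)
```

```text
5.25 [0.43953791 0.32260094 0.28150385] 0.015534917622402203 39.996581501327455 [-0.1137157  -0.29861437 -1.36892748]
row [0. 0. 0.] [-0.    0.   -0.35] rows>= 1.0
row [0. 0. 0.] [-1.864 -0.206 -0.35 ] rows>= 2.0
```

Emit:
{"fn": "drive_tool", "kwargs": {"series": [0,0,0,0,0,-0.15,-1,0,0,0,0,0,-0.35,-1,0,0,0,0,0,-0.35,-1,0,0,0,-0.4,-0.04,-0.35,-1,0,0,0,-0.9,-0.1,-0.35,-1,0,0,0,-1.4,-0.15,-0.35,-1,0,0,0,-1.9,-0.21,-0.35,-1,0,0,0,-1.9,-0.21,-1,-1,0,0,0,-1.9,-0.21,-2,-1,0,0,0,-1.9,-0.21,-3,-1]}}

```text
time: 6.08
ee_pos: [0.371, 0.2863, 0.4029]
eef_rot: [0.955, 0.295, -0.0, 0.001]
ft_force: [0.8, 1.4, -0.9]
width: 0.0157
grip_force: 40.0
```

Run:
```python
from h import *
s=telemetry.read_state();print(s['time'],s['ft_force'],s['width'])
t=np.radians(8.25)
G=lambda x,y,z:np.array([.564+x*np.cos(t)-y*np.sin(t),.0895+x*np.sin(t)+y*np.cos(t),z])
print(G(-.02,-.246,.43));go(G(-.02,-.246,.43),8.25)
```

```text
6.0833 [ 0.78266283  1.38011152 -0.92181476] 0.015711642335409202
[ 0.57950616 -0.15682409  0.43      ]
row [0.02 0.01 5.22] [-1.943 12.088 -0.653] rows>= 12.0
```

Emit:
{"fn": "drive_tool", "kwargs": {"series": [0,0,0.3,0,0.4,-0.5,-1,0,0,0.8,-0.2,1.2,-0.6,-1,0,0,1.3,-0.4,2.1,-0.6,-1,0,0,1.8,-0.6,3,-0.6,-1,0,0,2.3,-0.8,3.9,-0.6,-1,0,0,2.8,-1,4.8,-0.6,-1,0,0,3.3,-1.2,5.7,-0.6,-1,0,0,3.8,-1.4,6.6,-0.6,-1,0,0,4.3,-1.5,7.5,-0.6,-1,0,0,4.8,-1.6,8.4,-0.6,-1]}}

```text
time: 6.92
ee_pos: [0.5091, -0.0286, 0.4262]
eef_rot: [0.996, 0.089, 0.0, 0.0]
ft_force: [1.0, 0.7, -0.6]
width: 0.0154
grip_force: 40.0
```

```bash
cat >> h.py <<'E'
t=np.radians(8.25)
G=lambda x,y,z:np.array([.564+x*np.cos(t)-y*np.sin(t),.0895+x*np.sin(t)+y*np.cos(t),z])
def gap(p): d=np.array(p[:2])-[.564,.0895]; return d@[np.cos(t),np.sin(t)],d@[-np.sin(t),np.cos(t)]
E
python3 - <<'E'
from h import *
go(G(-.02,-.246,.43),8.25)
E
```

```text
row [ 0.01 -0.01  0.38] [ 1.166  3.467 -0.091] rows>= 4.0
```

Emit:
{"fn": "drive_tool", "kwargs": {"series": [0,0,0.2,0.3,0.8,-0.1,-1,0,0,0.35,0.6,1.6,-0.1,-1,0,0,0.35,0.9,2.4,-0.1,-1,0,0,0.35,1.1,3,-0.1,-1,0,0,0.35,1.1,3.3,-0.1,-1,0,0,0.35,1.1,3.3,-0.1,-1,0,0,0.35,1.1,3.3,-0.1,-1,0,0,0.35,1.1,3.3,-0.1,-1,0,0,0.35,1.1,3.3,-0.1,-1]}}

```text
time: 7.67
ee_pos: [0.5753, -0.1471, 0.4305]
eef_rot: [0.997, 0.076, 0.001, 0.0]
ft_force: [0.5, -0.5, -0.4]
width: 0.016
grip_force: 40.0
```

Run:
```python
from h import *
import pickle
s=telemetry.read_state();print(s['time'],s['ft_force'],gap(s['ee_pos']))
go(G(-.02,-.246,.43),8.25)
C=cam("wrist");im=camera("wrist");cv2.imwrite("pics/w3.png",im[:,:,::-1]);pickle.dump((C,s),open("w3.pkl","wb"))
cv2.imwrite("pics/w3c.png",cv2.resize(im[0:240,160:480,::-1],None,fx=2.5,fy=2.5,interpolation=cv2.INTER_CUBIC))
```

```text
7.6667 [ 0.53717159 -0.54773414 -0.43664097] (np.float64(-0.02273941366780562), np.float64(-0.23578529372877635))
row [ 0.01 -0.01  0.09] [0.067 0.256 0.011] rows>= 1.0
```

View pics/w3c.png

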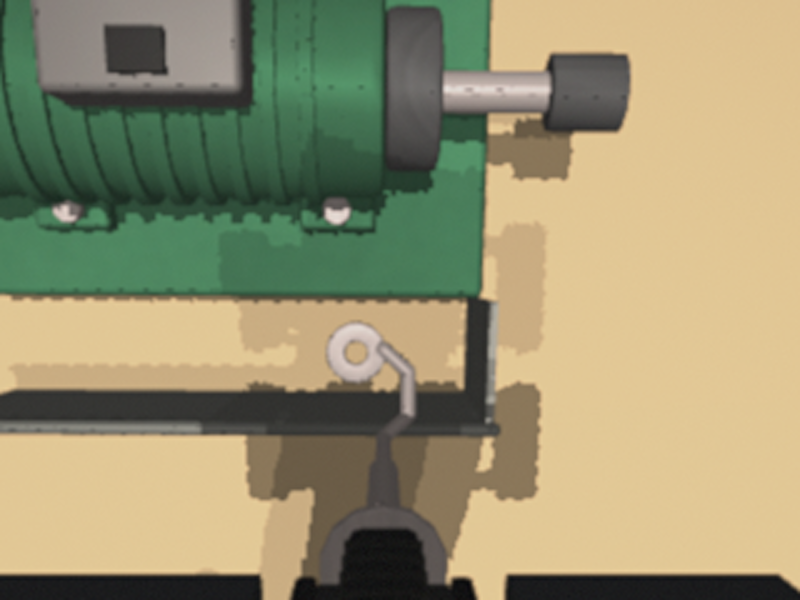

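The crop shows the hook in hand and well aligned, with the crook from axis (383,434) to tip (383,346). The washer is clear at (355,351) and the flange at (482,300–420).

Run:
```python
from h import *
import pickle
C,s=pickle.load(open("w3.pkl","rb"))
P=lambda x,y,z:onz(0,160+x/2.5,y/2.5,z,C)
for z in(.19,.2,.21,.22): 
    a=P(383,434,z);b=P(383,347,z);print(z,gap(a),gap(b),np.linalg.norm(a-b),.0595+.003)
w=P(355,351,.005);print("washer",gap(w))
print("flange in top",gap(P(489,300,.13)),"guard top",gap(P(100,428,.13)),"bed edge",gap(P(100,296,.0)),"tcp",gap(s['ee_pos']))
```

```text
0.19 (np.float64(-0.02398505878889412), np.float64(-0.23531708129465534)) (np.float64(0.01306497196879693), np.float64(-0.2350182670652699)) 0.0370512357295885 0.0625
0.2 (np.float64(-0.022178151745561633), np.float64(-0.2352782077398707)) (np.float64(0.013898978928002919), np.float64(-0.23498724010016314)) 0.03607830400399677 0.0625
0.21 (np.float64(-0.020371244702229035), np.float64(-0.2352393341850861)) (np.float64(0.014732985887208918), np.float64(-0.23495621313505638)) 0.03510537227840493 0.0625
0.22 (np.float64(-0.018564337658896438), np.float64(-0.2352004606303015)) (np.float64(0.015566992846414909), np.float64(-0.23492518616994962)) 0.03413244055281308 0.0625
washer (np.float64(-0.004972651072447889), np.float64(-0.2181124590752609))
flange in top (np.float64(0.03078529353515968), np.float64(-0.28593566355142513)) guard top (np.float64(-0.03286878483128432), np.float64(-0.09481208596031716)) bed edge (np.float64(0.027177017747001167), np.float64(-0.05966867115548737)) tcp (np.float64(-0.02273941366780562), np.float64(-0.23578529372877635))
```

Emit:
{"fn": "drive_tool", "kwargs": {"series": [0,0,0.05,0.07,0.15,0,-1,0,0,0.1,0.07,0.28,0,-1,0,0,0.1,0.07,0.28,0.3,-1,0,0,0.1,0.07,0.28,0.9,-1,0,0,0.1,0.07,0.28,1.5,-1,0,0,0.1,0.07,0.28,2.2,-1,0,0,0.1,0.07,0.28,2.9,-1,0,0,0.1,0.07,0.28,3.5,-1,0,0,0.1,0.07,0.28,4,-1,0,0,0.1,0.07,0.28,4.2,-1]}}

```text
time: 8.55
ee_pos: [0.5788, -0.16, 0.2585]
eef_rot: [0.998, 0.07, -0.002, -0.001]
ft_force: [-1.4, -0.5, -2.0]
width: 0.0158
grip_force: 40.0
```

Emit:
{"fn": "drive_tool", "kwargs": {"series": [0,0,0,0,0,0,-1,0,0,0,0,0,0,-1,0,0,0,0,0,0,-1]}}

```text
time: 8.8
ee_pos: [0.5808, -0.1596, 0.2633]
eef_rot: [0.998, 0.07, 0.001, 0.0]
ft_force: [-0.9, 0.8, -1.0]
width: 0.0157
grip_force: 40.0
```

Run:
```python
from h import *
s=telemetry.read_state();print(s['time'],s['ft_force'],gap(s['ee_pos']),s['ee_pos'])
go(G(-.019,-.247,.256),8.25)
```

```text
8.8 [-0.87158353  0.75515074 -1.04558058] (np.float64(-0.019151878265757198), np.float64(-0.2489646258012272)) [ 0.5807709  -0.15963634  0.26333211]
row [ 0.01 -0.02 -0.04] [ 0.003 -0.049  0.183] rows>= 1.0
```

Emit:
{"fn": "drive_tool", "kwargs": {"series": [0,0,0,0,0,0.02,-1,0,0,0,0,0,0.04,-1,0,0,0,0,0,0.06,-1,0,0,0,0,0,0.08,-1,0,0,0,0,0,0.1,-1,0,0,0,0,0,0.12,-1,0,0,0,0,0,0.14,-1,0,0,0,0,0,0.16,-1,0,0,0,0,0,0.18,-1,0,0,0,0,0,0.2,-1]}}

```text
time: 9.63
ee_pos: [0.58, -0.1595, 0.2535]
eef_rot: [0.998, 0.07, -0.0, 0.0]
ft_force: [-1.2, -0.0, -1.2]
width: 0.0159
grip_force: 40.0
```

Emit:
{"fn": "drive_tool", "kwargs": {"series": [0,0,0,0,0,0.02,-1,0,0,0,0,0,0.04,-1,0,0,0,0,0,0.06,-1,0,0,0,0,0,0.08,-1,0,0,0,0,0,0.1,-1,0,0,0,0,0,0.12,-1,0,0,0,0,0,0.14,-1,0,0,0,0,0,0.16,-1,0,0,0,0,0,0.18,-1]}}

```text
time: 10.38
ee_pos: [0.58, -0.1595, 0.2463]
eef_rot: [0.998, 0.07, 0.0, 0.0]
ft_force: [0.2, 0.0, -0.7]
width: 0.016
grip_force: 40.0
```

Emit:
{"fn": "drive_tool", "kwargs": {"series": [0,0,0,0,0,0.02,-1,0,0,0,0,0,0.04,-1,0,0,0,0,0,0.06,-1,0,0,0,0,0,0.08,-1,0,0,0,0,0,0.1,-1]}}

```text
time: 10.8
ee_pos: [0.58, -0.1595, 0.2423]
eef_rot: [0.998, 0.07, 0.0, 0.0]
ft_force: [-0.2, -0.2, -1.8]
width: 0.0157
grip_force: 40.0
```

Run:
```python
from h import *
C=cam("wrist");im=camera("wrist");s=telemetry.read_state();print(s['ee_pos'],s['ft_force'])
cv2.imwrite("pics/w4c.png",cv2.resize(im[0:240,160:480,::-1],None,fx=2.5,fy=2.5,interpolation=cv2.INTER_CUBIC))
```

```text
[ 0.57996681 -0.159485    0.242196  ] [-0.31586569 -0.27394298 -0.91264487]
```

View pics/w4c.png

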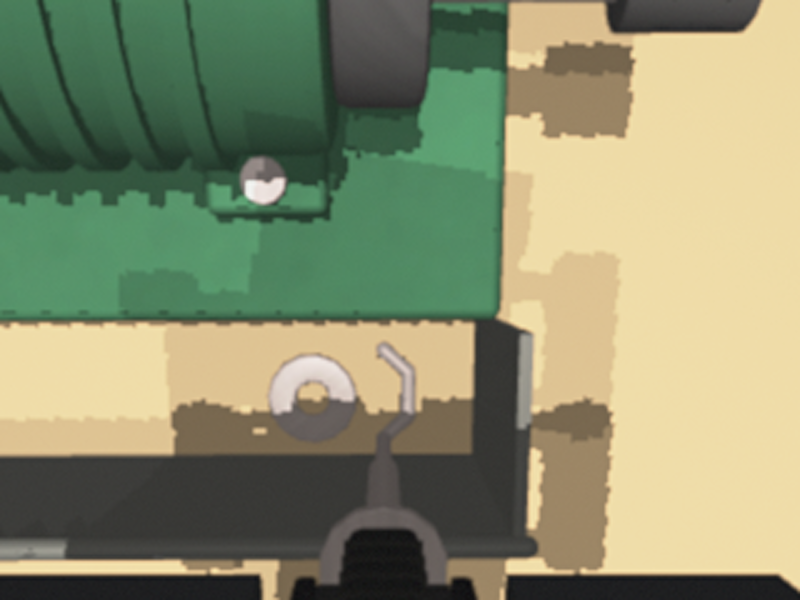

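The crop shows the crook (346–435 rows, column 410) sitting just behind the washer (313,397) and centred on it. I carry on down by feel.

Emit:
{"fn": "drive_tool", "kwargs": {"series": [0,0,0,0,0,0.02,-1,0,0,0,0,0,0.04,-1,0,0,0,0,0,0.06,-1,0,0,0,0,0,0.08,-1]}}

```text
time: 11.18
ee_pos: [0.58, -0.1595, 0.2392]
eef_rot: [0.998, 0.07, 0.0, 0.0]
ft_force: [-0.4, 0.4, -1.7]
width: 0.0159
grip_force: 40.0
```

Emit:
{"fn": "drive_tool", "kwargs": {"series": [0,0,0,0,0,0.02,-1,0,0,0,0,0,0.04,-1,0,0,0,0,0,0.06,-1]}}

```text
time: 11.43
ee_pos: [0.58, -0.1595, 0.2367]
eef_rot: [0.998, 0.07, 0.0, 0.0]
ft_force: [-0.0, 0.3, -1.3]
width: 0.0157
grip_force: 40.0
```

Emit:
{"fn": "drive_tool", "kwargs": {"series": [0,0,0,0,0,0.02,-1,0,0,0,0,0,0.04,-1,0,0,0,0,0,0.06,-1]}}

```text
time: 11.68
ee_pos: [0.58, -0.1595, 0.2344]
eef_rot: [0.998, 0.07, 0.0, 0.0]
ft_force: [-1.0, -1.0, -0.7]
width: 0.0155
grip_force: 40.0
```

Emit:
{"fn": "drive_tool", "kwargs": {"series": [0,0,0,0,0,0.02,-1,0,0,0,0,0,0.04,-1,0,0,0,0,0,0.06,-1]}}

```text
time: 11.93
ee_pos: [0.58, -0.1595, 0.232]
eef_rot: [0.998, 0.07, 0.0, 0.0]
ft_force: [-0.9, -0.2, -0.6]
width: 0.0157
grip_force: 40.0
```

Emit:
{"fn": "drive_tool", "kwargs": {"series": [0,0,0,0,0,0.02,-1,0,0,0,0,0,0.04,-1,0,0,0,0,0,0.06,-1]}}

```text
time: 12.18
ee_pos: [0.58, -0.1595, 0.2296]
eef_rot: [0.998, 0.07, 0.0, 0.0]
ft_force: [0.4, 0.5, -1.4]
width: 0.0156
grip_force: 40.0
```

Emit:
{"fn": "drive_tool", "kwargs": {"series": [0,0,0,0,0,0.02,-1,0,0,0,0,0,0.04,-1,0,0,0,0,0,0.06,-1]}}

```text
time: 12.43
ee_pos: [0.5802, -0.1595, 0.2277]
eef_rot: [0.998, 0.07, 0.0, 0.0]
ft_force: [-1.4, 0.4, 8.0]
width: 0.016
grip_force: 40.0
```

Bench felt at 8 N, so I ease off about 1.5 mm and rake.

Emit:
{"fn": "drive_tool", "kwargs": {"series": [0,0,0,0,0,-0.04,-1,0,0,0,0,-0.05,-0.04,-1,0,0,0,0,-0.15,-0.04,-1,0,0,0,0,-0.25,-0.04,-1,0,0,0,0,-0.35,-0.04,-1,0,0,0,0,-0.45,-0.04,-1,0,0,0,0,-0.55,-0.04,-1,0,0,0,0,-0.65,-0.04,-1,0,0,0,0,-0.75,-0.04,-1,0,0,0,0,-0.85,-0.04,-1]}}

```text
time: 13.27
ee_pos: [0.5752, -0.1254, 0.2289]
eef_rot: [0.998, 0.07, 0.0, 0.0]
ft_force: [-0.3, 0.1, -0.5]
width: 0.0157
grip_force: 40.0
```

Run:
```python
from h import *
s=telemetry.read_state();print(s['ee_pos'],gap(s['ee_pos']),s['ft_force']);go(G(-.0185,.042,.2285),8.25)
```

```text
[ 0.57522571 -0.12541043  0.22887082] (np.float64(-0.019728517557083214), np.float64(-0.21429721717314895)) [-0.28528559  0.10449655 -0.45653528]
row [ 0.   -0.   -0.04] [ 0.011 -6.407  0.008] rows>= 7.0
```

Emit:
{"fn": "drive_tool", "kwargs": {"series": [0,0,0,0,-0.13,0,-1,0,0,0,0,-0.26,0,-1,0,0,0,0,-0.39,0,-1,0,0,0,0,-0.52,0,-1,0,0,0,0,-0.65,0,-1,0,0,0,0,-0.78,0,-1,0,0,0,0,-0.91,0,-1,0,0,0,0,-1.04,0,-1,0,0,0,0,-1.17,0,-1,0,0,0,0,-1.3,0,-1]}}

```text
time: 14.1
ee_pos: [0.5679, -0.0738, 0.2288]
eef_rot: [0.998, 0.07, 0.0, 0.0]
ft_force: [-0.1, -0.8, -0.4]
width: 0.0158
grip_force: 40.0
```

Emit:
{"fn": "drive_tool", "kwargs": {"series": [0,0,0,0,-0.13,0,-1,0,0,0,0,-0.26,0,-1,0,0,0,0,-0.39,0,-1,0,0,0,0,-0.52,0,-1,0,0,0,0,-0.65,0,-1,0,0,0,0,-0.78,0,-1,0,0,0,0,-0.91,0,-1,0,0,0,0,-1.04,0,-1,0,0,0,0,-1.17,0,-1,0,0,0,0,-1.3,0,-1]}}

```text
time: 14.93
ee_pos: [0.5606, -0.0224, 0.2288]
eef_rot: [0.998, 0.07, 0.0, 0.0]
ft_force: [-0.8, -0.8, -0.8]
width: 0.0156
grip_force: 40.0
```

Run:
```python
from h import *
s=telemetry.read_state();print(s['ee_pos'],gap(s['ee_pos']),s['ft_force']);go(G(-.0185,.042,.2285),8.25)
C=cam("wrist");im=camera("wrist")
cv2.imwrite("pics/w5c.png",cv2.resize(im[0:240,160:480,::-1],None,fx=1.5,fy=1.5))
```

```text
[ 0.56058484 -0.0223537   0.22880429] (np.float64(-0.01942999874463286), np.float64(-0.11020611867238612)) [-0.80173273 -0.76655773 -0.82793953]
row [ 0.   -0.   -0.04] [ 0.011 -3.805  0.007] rows>= 4.0
```

View pics/w5c.png

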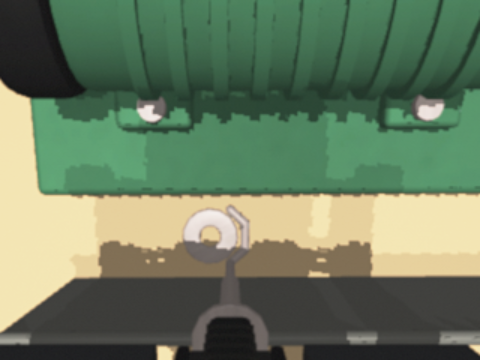

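The crop shows the washer at (210,236), held in the crook. I continue out of the mouth.

Emit:
{"fn": "drive_tool", "kwargs": {"series": [0,0,0,0,-0.13,0,-1,0,0,0,0,-0.26,0,-1,0,0,0,0,-0.39,0,-1,0,0,0,0,-0.52,0,-1,0,0,0,0,-0.65,0,-1,0,0,0,0,-0.78,0,-1,0,0,0,0,-0.91,0,-1,0,0,0,0,-1.04,0,-1,0,0,0,0,-1.17,0,-1,0,0,0,0,-1.3,0,-1]}}

```text
time: 15.82
ee_pos: [0.5533, 0.0291, 0.2288]
eef_rot: [0.998, 0.07, 0.0, 0.0]
ft_force: [0.1, -0.5, -0.8]
width: 0.0161
grip_force: 40.0
```

Emit:
{"fn": "drive_tool", "kwargs": {"series": [0,0,0,0,-0.13,0,-1,0,0,0,0,-0.26,0,-1,0,0,0,0,-0.39,0,-1,0,0,0,0,-0.52,0,-1,0,0,0,0,-0.65,0,-1,0,0,0,0,-0.78,0,-1,0,0,0,0,-0.91,0,-1,0,0,0,0,-1.04,0,-1,0,0,0,0,-1.17,0,-1,0,0,0,0,-1.3,0,-1]}}

```text
time: 16.65
ee_pos: [0.546, 0.0806, 0.2288]
eef_rot: [0.998, 0.07, 0.0, 0.0]
ft_force: [0.1, -0.9, -0.6]
width: 0.0158
grip_force: 40.0
```

Emit:
{"fn": "drive_tool", "kwargs": {"series": [0,0,0,0,-0.13,0,-1,0,0,0,0,-0.26,0,-1,0,0,0,0,-0.39,0,-1,0,0,0,0,-0.52,0,-1,0,0,0,0,-0.65,0,-1,0,0,0,0,-0.78,0,-1,0,0,0,0,-0.9,0,-1,0,0,0,0,-1,0,-1,0,0,0,0,-1.08,0,-1,0,0,0,0,-1.12,0,-1]}}

```text
time: 17.48
ee_pos: [0.5397, 0.1251, 0.2288]
eef_rot: [0.998, 0.071, 0.0, -0.0]
ft_force: [-0.8, -1.2, -0.8]
width: 0.016
grip_force: 40.0
```

Run:
```python
from h import *
s=telemetry.read_state();print(s['ee_pos'],gap(s['ee_pos']),s['ft_force'])
C=cam("wrist");im=camera("wrist")
g=cv2.cvtColor(np.ascontiguousarray(im[:,:,::-1]),cv2.COLOR_BGR2HSV)
cv2.imwrite("pics/w6c.png",cv2.resize(im[0:240,160:480,::-1],None,fx=1.5,fy=1.5))
import pickle;pickle.dump(C,open("w6.pkl","wb"))
```

```text
[0.53967081 0.12506099 0.22883868] (np.float64(-0.018974673666449688), np.float64(0.038684042710275444)) [-0.78585086 -1.18601944 -0.79729646]
```

View pics/w6c.png

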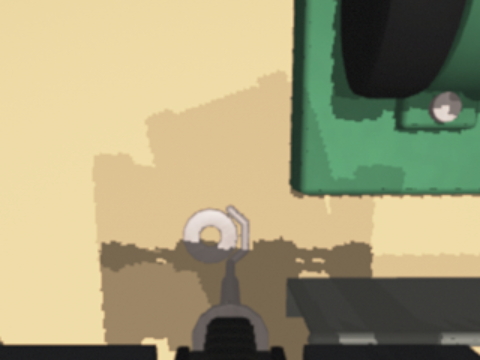

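Run:
```python
from h import *
import pickle
C=pickle.load(open("w6.pkl","rb"))
print(gap(onz(0,160+210/1.5,236/1.5,.005,C)), "guard bottom end",gap(onz(0,160+304/1.5,331/1.5,.004,C)),"guard top end",gap(onz(0,160+287/1.5,279/1.5,.13,C)),"bed",gap(onz(0,160+292/1.5,190/1.5,.06,C)))
```

```text
(np.float64(-0.0006354809077972459), np.float64(0.052684027515597774)) guard bottom end (np.float64(-0.06872601838342916), np.float64(-0.013422559838873034)) guard top end (np.float64(-0.0033846191235841986), np.float64(0.013484383530784287)) bed (np.float64(0.03269115633901468), np.float64(0.0042008930628709635))
```

The washer lies about 36 mm clear of the guard's end. I back off, lift, and take the hook home.

Emit:
{"fn": "drive_tool", "kwargs": {"series": [0,0,0,0,0.08,-0.02,-1,0,0,0,0,0.18,-0.05,-1,0,0,0,0,0.18,-0.15,-1,0,0,0,0,0.18,-0.4,-1,0,0,0,0,0.18,-0.8,-1,0,0,0,0,0.18,-1.4,-1,0,0,0,0,0.18,-2.1,-1,0,0,0,0,0.18,-2.9,-1,0,0,0,0,0.18,-3.7,-1,0,0,0,0,0.18,-4.2,-1]}}

```text
time: 18.37
ee_pos: [0.5409, 0.1177, 0.4012]
eef_rot: [0.998, 0.07, 0.002, -0.0]
ft_force: [0.9, 0.6, -0.7]
width: 0.0159
grip_force: 40.0
```

Run:
```python
from h import *
im=camera("wrist");C=cam("wrist");s=telemetry.read_state();print(s['ee_pos'],s['ft_force'])
im=im[:,:,::-1];cv2.imwrite("pics/w7.png",im)
g=cv2.cvtColor(np.ascontiguousarray(im),cv2.COLOR_BGR2GRAY)
print([ (gap(onz(0,c[0],c[1],.005,C)),c) for c in (cv2.HoughCircles(g[60:230],cv2.HOUGH_GRADIENT,1.5,30,param1=120,param2=18,minRadius=8,maxRadius=24)[0]+[0,60,0])])
go([.40,.20,.40],25);go([.372,.287,.40],29)
```

```text
[0.54158148 0.11797102 0.40406415] [-1.66103906 -0.93408637  0.51958232]
[((np.float64(-0.09848257875915677), np.float64(0.25502373724658417)), array([170.25      , 207.75      ,  23.15000153])), ((np.float64(-0.026369142770233767), np.float64(0.04608193184235978)), array([303.75, 161.25,  21.5 ])), ((np.float64(0.004765436763706595), np.float64(-0.03691978869016355)), array([359.25, 140.25,  21.5 ])), ((np.float64(0.08506485651181432), np.float64(-0.2500587983104179)), array([509.25      ,  83.25      ,  13.10000038])), ((np.float64(0.05843317090880948), np.float64(-0.12482804784851863)), array([420.75, 102.75,  21.5 ])), ((np.float64(0.060717562284975594), np.float64(-0.06802345623253289)), array([381.75      , 101.25      ,  19.85000038])), ((np.float64(-0.1101338888581317), np.float64(0.40903814348021467)), array([ 72.75      , 215.25      ,  16.54999924])), ((np.float64(0.09979925890923787), np.float64(-0.10268941664351618)), array([407.25      ,  72.75      ,  23.15000153])), ((np.float64(0.010769881181845738), np.float64(0.44692411009067773)), array([ 33.75      , 137.25      
[... 829 characters left out ...]
  11.  ])), ((np.float64(0.06231373172888261), np.float64(0.43265985717575167)), array([ 36.75      , 101.25      ,  23.15000153])), ((np.float64(0.10569913538097357), np.float64(-0.15352364781793054)), array([443.25,  68.25,  13.25])), ((np.float64(0.10958120090395038), np.float64(-0.19790539501474957)), array([474.75      ,  65.25      ,  16.39999962])), ((np.float64(0.025903677433096628), np.float64(0.3953236776759946)), array([ 66.75, 126.75,  17.75])), ((np.float64(-0.08487861299519077), np.float64(0.007085815178877215)), array([329.25      , 198.75      ,  19.54999924]))]
row [ 0.01 -0.09 -3.39] [-3.218 -2.526  0.078] rows>= 4.0
row [ 0.01 -0.09 -4.19] [-3.607 -4.778  0.075] rows>= 6.0
```

Emit:
{"fn": "drive_tool", "kwargs": {"series": [0,0,-0.6,-0.6,-0.4,0,-1,0,0,-1.2,-1.3,-0.9,0,-1,0,0,-1.8,-2,-1.4,0,-1,0,0,-2.4,-2.7,-1.9,0,-1,0,0,-3,-3.2,-2.5,0,-1,0,0,-3.5,-3.4,-3.2,0,-1,0,0,-3.9,-3.5,-3.9,0,-1,0,0,-4.2,-3.6,-4.5,0,-1,0,0,-4.2,-3.6,-4.75,0,-1,0,0,-4.2,-3.6,-4.75,0,-1]}}

```text
time: 19.25
ee_pos: [0.37, 0.2878, 0.3975]
eef_rot: [0.967, 0.253, 0.0, -0.0]
ft_force: [-0.4, 1.4, -1.0]
width: 0.0159
grip_force: 40.0
```

Emit:
{"fn": "drive_tool", "kwargs": {"series": [0,0,0,0,0,0,-1,0,0,0,0,0,0,-1,0,0,0,0,0,0,-1]}}

```text
time: 19.5
ee_pos: [0.3721, 0.2842, 0.3969]
eef_rot: [0.968, 0.25, 0.0, 0.0]
ft_force: [-0.0, 0.5, -0.7]
width: 0.0157
grip_force: 40.0
```

Run:
```python
from h import *
s=telemetry.read_state();print(s['time'],s['ft_force'])
rest=np.array([.4397,.3224,.294]);y=np.radians(28.5)
go(rest-[.075*np.cos(y),.075*np.sin(y),0],28.5)
im=camera("wrist");C=cam("wrist");cv2.imwrite("pics/w8c.png",cv2.resize(im[0:240,160:480,::-1],None,fx=2.5,fy=2.5))
import pickle;pickle.dump(C,open("w8.pkl","wb"))
```

```text
19.5 [-0.0225399   0.46584276 -0.73202667]
row [0.   0.   0.09] [ 0.067 -0.034  2.572] rows>= 3.0
```

View pics/w8c.png

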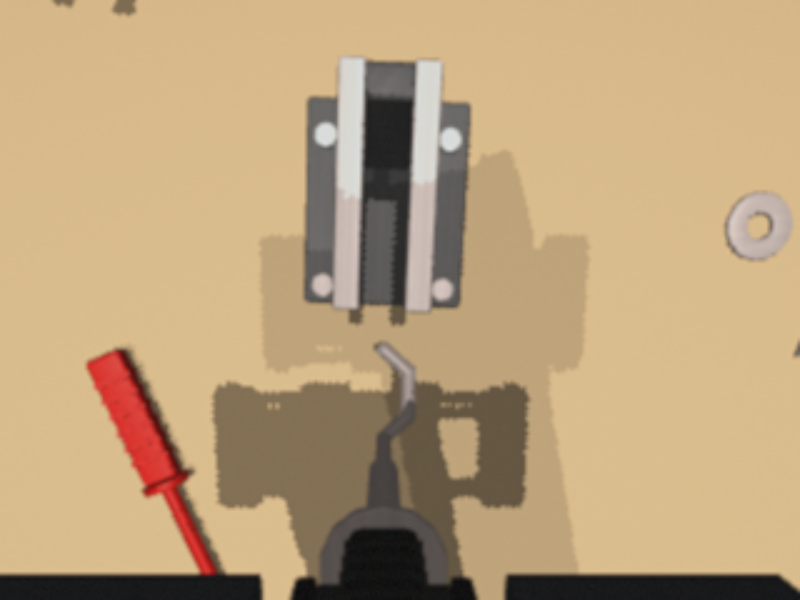

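The crop shows the empty prongs from tips (382,310) to post (390,58), the hook at (383,434) in line with them, and the washer flat at (758,226).

Run:
```python
from h import *
import pickle
C=pickle.load(open("w8.pkl","rb"))
P=lambda x,y,z:onz(0,160+x/2.5,y/2.5,z,C)
print("washer",gap(P(758,226,.005)))
a=P(382.5,310,.222);b=P(390.5,58.5,.222);d=(b-a)/np.linalg.norm(b-a);yaw=np.degrees(np.arctan2(d[1],d[0]));print(a,b,yaw,a+.024*d)
s=telemetry.read_state();p=s['ee_pos'];n=np.array([-d[1],d[0]]);print("lateral of tcp from prong axis",(p-a)[:2]@n, "along from rest",(p-a)[:2]@d[:2]-.024, "orig rest tcp lateral",(np.array([.4396,.3226])-a[:2])@n,(np.array([.4396,.3226])-a[:2])@d[:2]-.024)
# rod axis seen just under the collar
print("axis at crook",gap(P(383,434,.17)),P(383,434,.17),p)
```

```text
washer (np.float64(-0.001470559545747495), np.float64(0.05336678425598967))
[0.41891771 0.31125681 0.222     ] [0.48957515 0.34742974 0.222     ] 27.110082073679276 [0.44028089 0.32219365 0.222     ]
lateral of tcp from prong axis -0.0026500278024646413 along from rest -0.07801382568556478 orig rest tcp lateral 0.0006719886427917507 -0.0004209101940272353
axis at crook (np.float64(-0.16099915018752425), np.float64(0.2213469096582552)) [0.37290532 0.28545409 0.17      ] [0.37204586 0.28428375 0.39686612]
```

Emit:
{"fn": "drive_tool", "kwargs": {"series": [0,0,0.2,0,-0.06,0.6,-1,0,0,0.2,0,-0.06,1.3,-1,0,0,0.2,0,-0.06,2,-1,0,0,0.2,0,-0.06,2.5,-1,0,0,0.2,0,-0.06,2.55,-1,0,0,0.2,0,-0.06,2.55,-1,0,0,0.2,0,-0.06,2.55,-1]}}

```text
time: 20.13
ee_pos: [0.3709, 0.2874, 0.2961]
eef_rot: [0.97, 0.242, 0.001, -0.0]
ft_force: [-0.1, -0.3, -0.6]
width: 0.0157
grip_force: 40.0
```

Run:
```python
from h import *
s=telemetry.read_state();print(s['ee_pos'],s['ft_force'])
go([.4399,.3223,.294],28)
```

```text
[0.37093494 0.28742649 0.29610388] [-0.05869635 -0.34239832 -0.57898343]
row [-0.   -0.01  0.01] [1.932 0.041 0.055] rows>= 2.0
```

Emit:
{"fn": "drive_tool", "kwargs": {"series": [0,0,0,0.25,0,0.03,-1,0,0,0,0.5,0.01,0.03,-1,0,0,0,0.75,0.02,0.03,-1,0,0,0,1,0.02,0.03,-1,0,0,0,1.25,0.03,0.03,-1,0,0,0,1.5,0.03,0.03,-1,0,0,0,1.75,0.04,0.03,-1,0,0,0,1.93,0.04,0.03,-1,0,0,0,1.93,0.04,0.03,-1,0,0,0,1.93,0.04,0.03,-1]}}

```text
time: 20.97
ee_pos: [0.4394, 0.3225, 0.2942]
eef_rot: [0.97, 0.242, 0.0, -0.0]
ft_force: [-0.3, -0.8, -1.6]
width: 0.0157
grip_force: 40.0
```

Run:
```python
from h import *
s=telemetry.read_state();print(s['ee_pos'],s['ft_force'],s['torque'])
go([.4399,.3223,.2825],28)
```

```text
[0.43938656 0.32248012 0.2942043 ] [-0.25595129 -0.81765314 -1.62483884] [-0.03128839  0.01025864  0.02323422]
row [-0.01 -0.    0.01] [0.009 0.01  0.293] rows>= 1.0
```

Emit:
{"fn": "drive_tool", "kwargs": {"series": [0,0,0,0.01,0,0.07,-1,0,0,0,0.01,0,0.14,-1,0,0,0,0.01,0,0.2,-1,0,0,0,0.01,0,0.23,-1,0,0,0,0.01,0,0.25,-1,0,0,0,0.01,0,0.27,-1,0,0,0,0.01,0,0.28,-1,0,0,0,0.01,0,0.29,-1,0,0,0,0.01,0,0.3,-1,0,0,0,0.01,0,0.31,-1]}}

```text
time: 21.8
ee_pos: [0.4397, 0.3225, 0.2814]
eef_rot: [0.97, 0.242, 0.0, 0.0]
ft_force: [-1.2, -2.0, 5.1]
width: 0.0161
grip_force: 40.0
```

Seated on the prongs (5 N). I open the fingers and withdraw upward.

Emit:
{"fn": "drive_tool", "kwargs": {"series": [0,0,0,0,0,-0.02,-0.5,0,0,0,0,0,-0.02,-0.4,0,0,0,0,0,-0.02,-0.2,0,0,0,0,0,-0.02,0,0,0,0,0,0,-0.02,0,0,0,0,0,0,-0.02,0,0,0,0,0,0,-0.02,0,0,0,0,0,0,-0.02,0,0,0,0,0,0,-0.02,0,0,0,0,0,0,-0.02,0]}}

```text
time: 22.63
ee_pos: [0.4396, 0.3225, 0.282]
eef_rot: [0.97, 0.242, 0.0, 0.0]
ft_force: [-0.1, 0.2, 0.6]
width: 0.0431
grip_force: 0.0
```

Emit:
{"fn": "drive_tool", "kwargs": {"series": [0,0,0,0,0,-0.2,0,0,0,0,0,0,-0.6,0,0,0,0,0,0,-1.2,0,0,0,0,0,0,-1.9,0,0,0,0,0,0,-2.6,0,0,0,0,0,0,-3.3,0,0,0,0,-0.5,0,-3.8,0,0,0,0,-1.2,0,-3.9,0,0,0,0,-1.8,0,-3.9,0,0,0,0,-1.8,0,-3.9,0]}}

```text
time: 23.47
ee_pos: [0.3726, 0.2892, 0.4401]
eef_rot: [0.97, 0.244, 0.002, 0.001]
ft_force: [-0.3, 0.5, -1.3]
width: 0.043
grip_force: 0.0
```

Run:
```python
from h import *
s=telemetry.read_state();print(s['time'],s['ee_pos'],s['width'])
a=camera("wrist")[0:240,160:480,::-1];b=camera("side")[130:310,220:460,::-1];c=camera("scene")[100:350,150:450,::-1]
f=lambda i,k:cv2.resize(i,None,fx=k,fy=k,interpolation=cv2.INTER_CUBIC)
a=f(a,1.2);b=f(b,1.6);c=f(c,1.35)
H=a.shape[0]+b.shape[0];o=np.zeros((H,800,3),np.uint8);o[:a.shape[0],:a.shape[1]]=a;o[a.shape[0]:,:b.shape[1]]=b;o[:c.shape[0],390:390+c.shape[1]]=c[:,:410]
cv2.imwrite("pics/fin.png",o);print(o.shape)
```

```text
23.4667 [0.37263225 0.28917144 0.44012583] 0.04296691101913629
(576, 800, 3)
```

View pics/fin.png

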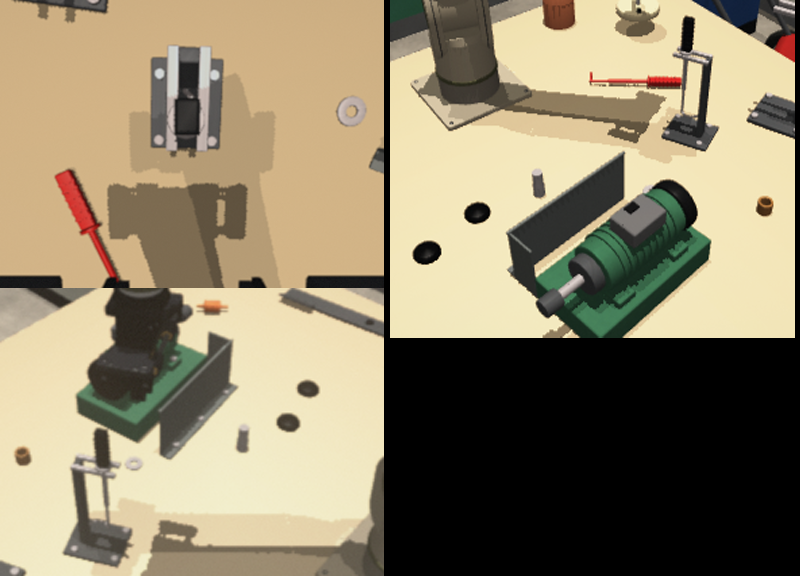

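The final montage shows the hook hanging square in the small stand at (187,117). The washer is flat and clear of the guard at (351,110), the bystanders are where they were, and the gripper is free.

```bash
python3 -c "
from bench import r
print(r.close_job())"
```

```text
the job is handed in; nothing more can be done
None
```

The washer is raked out and lies flat on the bench about 34 mm clear of the guard, the hook hangs back in the smaller stand, the other parts look unmoved, and the job is handed in at about 24 s (no verdict came back).

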